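Index the rotary table to its next notch

ROBOT

A 7-joint arm with a two-finger parallel gripper is mounted at the origin on the work surface. World frame = base frame: x ahead of the robot, y to its left, z up, the work surface at z = 0. Lengths are in m, angles in rad, forces in N, time in s.
With the tool pointing down it reaches from about 0.425 to 1.025 m from the base axis. Payload 9.4 kg.
Tool frame: the origin (TCP) lies between the finger pads; the fingertips stand 22 mm ahead of it and the grasp point (between the pads) lies 3 mm ahead of it (arm.tip_extent is the distance from the TCP to the fingertips, in m); z points along the fingers, y is the line along which they close (so a half turn about z gives the same grasp; the last joint's range is limited). The gripper opens to 85 mm and grips with 20 to 120 N. Pads are 22 mm wide; open, the fingers measure 114 mm over their backs; the gripper's body (76 mm by 85 mm) begins 54 mm behind the grasp point. The pads swing forward as they close: fully open they stand 13 mm farther back than shut.
Start: joints at [1.188, 0.599, -0.003, 1.599, 0.002, 0.943, -0.08], TCP at [0.218, -0.691, 0.214] pointing down, gripper open.
Joint ranges: [-2.57, 2.57], [-0.35, 1.97], [-1.29, 1.29], [0.11, 2.56], [-1.05, 4.19], [0.11, 1.86], [-2.63, 2.63]. Speed limits (rad/s): [2.22, 2.22, 3.01, 3.01, 3.14, 3.14, 3.14].

INTERFACE

Orientations are given as a unit quaternion [w, x, y, z].
In Python, from plant import arm gives the robot as it stands. The module is installed in compiled form; this text tells all that it offers.
- The arm moves only by the tool drive_tool, never from a script. Its argument "deltas" is a list of rows, each a list of 4 numbers: the shift along the world's x, y, z in cm, then the turn about the world's z in rad. In form: [[dx, dy, dz, yaw], ...]. A call has exactly 5 rows; each row is the pose to reach, as a shift and turn from the pose commanded when the call began; what a row does not reach only later rows make up. A row lasts 1/12 s, in which the tool goes at most 41.7 mm and 7.16 degrees, less where a joint would pass 70% of its speed; a pose out of reach is approached as far as the arm can. A call with a gripper value outside its range is refused whole. "jaw" is the finger opening in cm, from 0 to 8.54, set as the call begins (left out, the last holds). The fingers move at their own pace and stop on an object; the grip force is fixed at half the most. Time passes only in rows, so rows that repeat a pose let the fingers close, or fill a call up. It gives the time, the measured TCP pose, the force, the opening and the grip force at its end, in the units of the state.
- arm.sense(): the state, without advancing time (a new reading comes with each control period).
- arm.get_image(name): name is "scene" or "top"; returns a dict with "frame" (480x640x3 uint8, red, green, blue), "intrinsics" (3x3 intrinsics, pixels), "R" (3x3) and "t" (3): a world point X has camera coordinates R X + t. Camera axes: x right, y down, z forward; pixel columns grow to the right and rows downward; lengths in m; the calibration is good to about 2 mm. A picture is of the moment at which its call begins. There is no depth.
- arm.finish_job(): hands the job in; it is judged then, once.
Trained networks look in the newest picture that a camera, given by its name, has taken for a name from the list of things; names that differ only in an ending like _2 or _b are one class to them, and where a whole thing is asked for, a point or a joint stands for the part that bears it (a point fixed in the world has none). Each returns a list of dicts, best first, with "score" (0 to 1); they miss things now and then, are a little off and sometimes report something else, mostly with a low value. They report only what shows in the picture. A call takes as long as a camera call. They do not tell look-alikes from the thing itself.
- arm.find_in(camera, name): "point" ([column, row] in pixels, amid what is visible of it).
The state is a dict: "t": time; "q": joint angles; "dq": joint speeds; "joint_efforts": joint torques, N m; "position": TCP position; "tcp_rot": TCP orientation; "contact_force": force on the tool from outside, world axes, zero at the start; "wrist_torque": the same for the moment, N m; "finger_gap": opening from 0.0 (shut) to 1.0 (fully open); "grip_force": force on a finger pad.
Only numpy, scipy, OpenCV 4.12 (cv2) and the standard library are available. Lean on these libraries where they do the work, as an engineer would, in place of code of your own. Each camera call takes 0.05 s, during which the arm holds its last target. There are 200 camera calls.

TASK

The bench rotary table is locked by its sprung plunger: lift the black plunger knob, turn the head anticlockwise (seen from above) to the next notch, and let the plunger drop fully home there so that the head is locked again. The aluminium housing standing on the head must ride round with it, upright and in its place, and everything else on the bench stays where it is.

Things in the scene. Friction and masses are not known exactly. Their poses are not given: they have to be found in the camera images.
- rotary_base: Grey round base of the rotary table, 240 mm across, top 28 mm up, bolted to the bench. Origin on the vertical turning axis at bench height; z up; x points from the axis to the first notch, where the knob stands at the start. On it lie two steel tracks, inner (radius 86 to 98 mm) and outer (98 to 110 mm), both with flat tops 42 mm up, on which the plunger's bolt slides.
- first_notch (a point): First notch, at track-top height, radius 98.5 mm. The second notch is a gap in the outer track, clamped at a different angle each time, 70 to 120 degrees anticlockwise of the first; it is not tracked: find it by touch (or sight). Notches are about 16 mm wide for the 12 mm wide, round-nosed bolt, with square walls; the head's travel has no others.
- head_top (a point): Centre of the top of the turning head: steel disc, 160 mm across, 62 mm above the bench, turning with it. Its x axis points along the arm (34 mm wide, top 74 mm above the bench, out to radius 120 mm) that carries the plunger.
- head (a joint): Angle of the head: 0 with the bolt in the first notch, grows anticlockwise seen from above; stops at -0.12 and 2.5 rad. It turns stiffly (about 0.2 N m, plus the drag of the bolt on the tracks: some 4 to 8 N at the knob) and stays where it is left. With the bolt in a notch it is locked but for about 0.02 rad of play either way.
- plunger (a joint): Height of the sprung plunger in the arm (m): 0 fully home in a notch, 0.010 with the bolt riding on the tracks, 0.020 at its upper stop. Lifting takes about 8 N at first, 13 N at the upper stop. Let go, the spring pushes it straight down until the bolt meets a track or drops 10 mm into a notch; it does not stay up by itself.
- knob_top (a point): Centre of the top of the plunger's black knob: upright cylinder, 34 mm diameter, 36 mm tall, its axis 98.5 mm from the turning axis. Top 114 mm above the bench when home, 124 mm riding on the tracks; underside 4 mm above the arm when home. It goes round with the head and does not spin in the arm. z up, x away from the turning axis.
- housing: Loose aluminium bearing housing standing upright at the middle of the head: flange 76 mm across and 12 mm thick, body 50 mm across, collar 58 mm across, 70 mm tall, about 0.6 kg. Origin at the centre of its underside, 62 mm above the bench; z up. Not fastened.
- tape: Bystander: tape measure lying flat, 72 x 70 x 38 mm, origin under its centre.
- offcut: Bystander: timber offcut, 130 x 45 x 40 mm, origin under its centre, long along x.
- wrench: Bystander: steel spanner, 180 mm long, lying along its x.
- screwdriver: Bystander: screwdriver with blue handle, 200 mm long, lying along its x.
- level: Bystander: red spirit level, 230 x 24 x 50 mm, origin under its centre, long along x.
- bottle: Bystander: grey bottle, 64 mm diameter, 170 mm tall, origin under its centre.
- hammer: Bystander: hammer, 260 mm long, lying along its x.
There are look-alikes about, which are no part of the job. What is meant by the housing is not brown or green, and is the smaller of those in its own colour.

How it is judged:
On the way, in this order (a step that is already met when the one before it is completed fails the run):
1. the plunger is lifted out of the first notch (value of joint plunger above 0.0085 m and value of joint head below 0.35 rad), for 0.1 s.
2. the head is turned on with the plunger out of the notch (value of joint head above 0.7 rad and value of joint plunger above 0.007 m), for 0.05 s.
At the end, for the whole second after the job is handed in: Head at rest, more than 1.1 rad anticlockwise of the first notch, plunger within 3 mm of fully home (so in the second notch); housing upright (0.1 rad) on the head within 20 mm of the axis; bystanders within 30 mm of their starts (value of joint head above 1.1 rad and value of joint plunger below 0.003 m and velocity of joint head between -0.05 and 0.05 rad/s and angle between housing's own z axis and vertical below 0.1 rad and horizontal distance between housing and rotary_base below 0.02 m and height (world z) of housing above 0.055 m and linear speed of housing below 0.02 m/s and distance of each of tape, offcut, wrench, screwdriver, level, bottle, hammer from where it was at the start of the episode below 0.03 m); the robot touches nothing.
It fails at once if the housing tips over or leaves the middle of the head (angle between housing's own z axis and vertical above 0.3 rad or horizontal distance between housing and rotary_base above 0.03 m).
It fails at once if a bystander is pushed away (distance of any of tape, offcut, wrench, screwdriver, level, bottle, hammer from where it was at the start of the episode above 0.04 m).
It also fails if it takes over 48 s, if anything falls off the work surface, if the arm or the gripper's body presses on something with over 40 N, if the wrist force passes 120 N, or if a joint passes its speed limit or range.

## Working session

There is one attempt and no reset: what is moved stays moved. The work goes in short steps, Python scripts to look and compute and a tool call to move; the robot and the scene stay as the last step left them, time stands still between calls to the robot, and variables do not carry over. Pictures are saved under pics/ and viewed, at most 10 in all, crops included, and the job is handed in when it is done.

Besides the shell and the picture viewer there is one more tool, called after ">>>" by a JSON object that holds its "fn" and its "kwargs". drive_tool: Moves the arm, as the interface text tells. Its arguments: {"type":"object","properties":{"deltas":{"type":"array"},"jaw":{"type":"number"}},"required":["deltas"]}

```bash
mkdir -p pics; cat > h.py <<'E'
import numpy as np, cv2
from plant import arm
def shot(cam,name):
    d=arm.get_image(cam); cv2.imwrite('pics/'+name,d['frame'][:,:,::-1]); return d
def ray(d,px,z):
    K,R,t=map(np.array,(d['intrinsics'],d['R'],d['t']))
    v=R.T@np.linalg.inv(K)@np.array([px[0],px[1],1.]); c=-R.T@t
    return c+v*(z-c[2])/v[2]
def proj(d,X):
    K,R,t=map(np.array,(d['intrinsics'],d['R'],d['t'])); p=K@(R@np.array(X)+t); return p[:2]/p[2]
E
python3 - <<'E'
from h import *
for c in('top','scene'):
    d=shot(c,c+'0.png')
    print(c,-np.array(d['R']).T@d['t'])
    for n,z in(('knob_top',.1),('rotary_base',.028),('head_top',.062),('housing',.1)):
        for r in arm.find_in(c,n)[:4]: print(n,r['score'],r['point'],ray(d,r['point'],z))
print(arm.sense())
E
```

```text
top [ 0.41750657 -0.01364395  1.27254815]
knob_top 0.5 [385.3, 255.5] [ 0.52153325 -0.19108546  0.1       ]
rotary_base 0.74 [346.1, 260.8] [ 0.51076271 -0.08991715  0.028     ]
head_top 0.87 [360.8, 250.9] [ 0.53657523 -0.12852497  0.062     ]
housing 0.82 [379.5, 322.0] [ 0.34445342 -0.17568842  0.1       ]
housing 0.73 [348.3, 248.7] [ 0.53821544 -0.09110978  0.1       ]
housing 0.6 [259.1, 284.5] [0.43781846 0.14649019 0.1       ]
housing 0.56 [464.3, 199.7] [ 0.67869681 -0.40758399  0.1       ]
scene [ 1.19787155 -0.05529852  1.12646009]
knob_top 0.46 [245.6, 233.5] [ 0.53503686 -0.18474459  0.1       ]
rotary_base 0.8 [278.2, 259.6] [ 0.57754389 -0.10491645  0.028     ]
rotary_base 0.16 [273.2, 252.2] [ 0.55358044 -0.11798754  0.028     ]
head_top 0.87 [272.1, 255.8] [ 0.58432633 -0.11913007  0.062     ]
housing 0.78 [150.2, 304.8] [ 0.72361366 -0.40851208  0.1       ]
housing 0.75 [283.5, 240.1] [ 0.56107138 -0.08661373  0.1       ]
housing 0.71 [368.3, 214.7] [0.49414323 0.14306211 0.1       ]
housing 0.7 [245.2, 192.0] [ 0.3987334  -0.18758351  0.1       ]
{'t': 0.5, 'q': array([ 1.18831405,  0.59933787, -0.0025115 ,  1.59945067,  0.00179723,
        0.94290371, -0.07982121]), 'dq': array([-0.00064283, -0.00171556, -0.00036219, -0.00016715, -0.00179121,
        0.00173914,  0.00141333]), 'joint_efforts': array([-1.77907521e-03, -7.75556087e+01,  1.56181064e+00, -2.58172935e+01,
        1.22852882e-02,  2.76530031e-03, -1.04823695e-05]), 'position': array([ 0.21824039, -0.69133553,  0.21392905]), 'tcp_rot': array([-4.30509158e-05,  9.88334254e-01,  1.52300363e-01, -2.95330159e-05]), 'contact_force': array([-0.13518629, -0.10888187, -0.34890578]), 'wrist_torque': array([-0.01591128,  0.04072174,  0.03679623]), 'grip_force': 0.0, 'finger_gap': 0.9974013644068224}
```

View pics/top0.png

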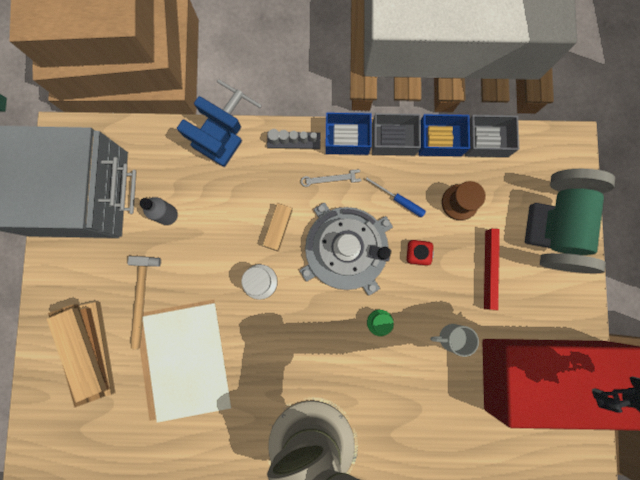

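View pics/scene0.png

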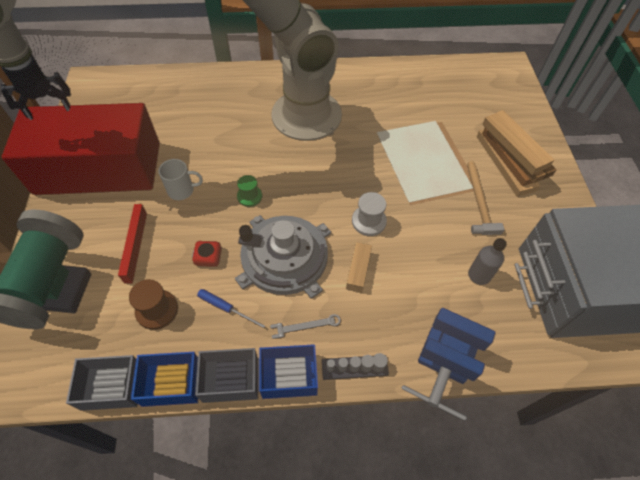

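```bash
python3 - <<'E'
import cv2
a=cv2.imread('pics/top0.png')[180:330,270:470]
cv2.imwrite('pics/crop.png',cv2.resize(a,(800,600),interpolation=cv2.INTER_CUBIC))
E
```

```text
(no output)
```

View pics/crop.png

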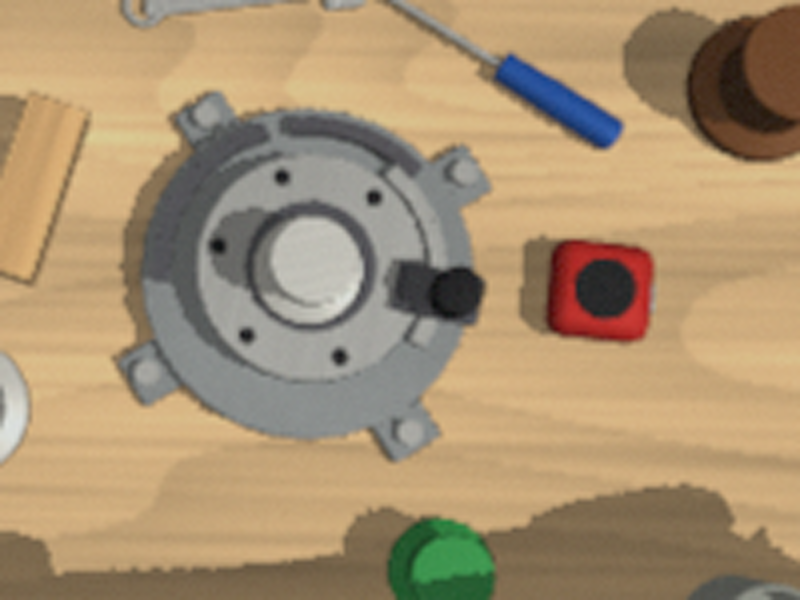

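The top view shows the rotary table centred near (347,247), its knob at (384,253), and a light gap in the dark outer track near (339,212), which could be the second notch. There are four housing-like things: silver on the head at (348,247), larger silver at (259,281), brown at (463,199) and green at (380,322). The one on the head is the housing, being the smaller silver one, and the crop confirms it.

```bash
python3 - <<'E'
from h import *
d=arm.get_image('top')
f=lambda x,y:(x/4+270-.4,y/4+180-.4)
for n,p,z in(('ears',(306,273),.012),('disc',(311,266),.062),('house',(319,260),.132),('knob',(458,292),.114),('gap',(276,130),.042),('gap_in',(283,143),.042),('edge',(388,172),.042),('tape',(601,290),.038),('drv',(612,130),.015),('tapeleft',(550,290),.038),('tail',(500,65),.02)):
    print(n,ray(d,f(*p),z))
s=arm.get_image('scene')
cv2.imwrite('pics/crop2.png',cv2.resize(s['frame'][200:305,215:355,::-1],(800,600),interpolation=cv2.INTER_CUBIC))
E
```

```text
ears [ 0.54964398 -0.09050891  0.012     ]
disc [ 0.54937346 -0.09089797  0.062     ]
house [ 0.54580899 -0.09165232  0.132     ]
knob [ 0.52799542 -0.18576662  0.114     ]
gap [ 0.64900585 -0.06614631  0.042     ]
gap_in [ 0.63965994 -0.07126798  0.042     ]
edge [ 0.6200001  -0.14646613  0.042     ]
tape [ 0.53845117 -0.29872173  0.038     ]
drv [ 0.65845979 -0.3131862   0.015     ]
tapeleft [ 0.53781599 -0.2624582   0.038     ]
tail [ 0.70435228 -0.23045332  0.02      ]
```

View pics/crop2.png

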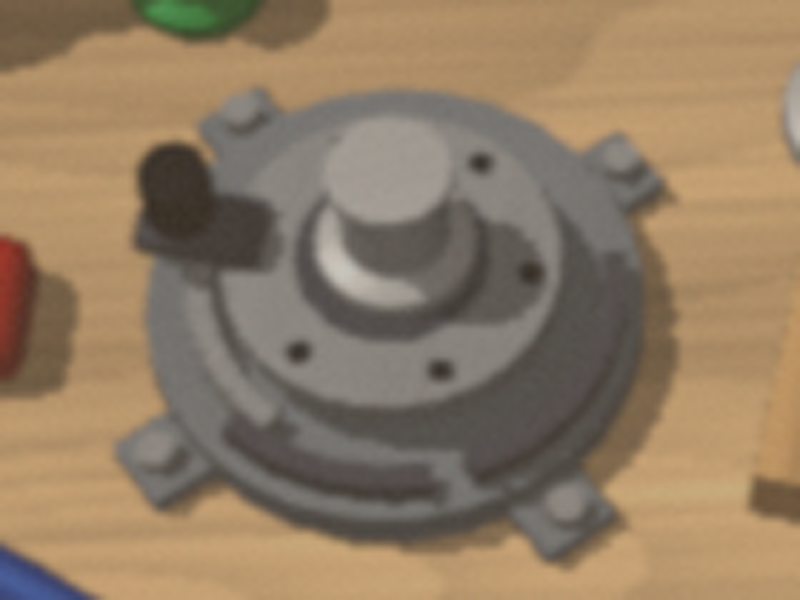

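>>> {"fn": "drive_tool", "kwargs": {"deltas": [[2,3.3,0.2,0.1],[4,6.6,0.4,0.2],[6,9.9,0.4,0.3],[8,13.2,0.4,0.4],[10,16.5,0.4,0.5]], "jaw": 7.5}}

```text
t: 1.02
position: [0.3189, -0.5249, 0.2183]
tcp_rot: [0.0, 0.919, 0.394, 0.0]
contact_force: [0.0, 0.3, -0.3]
finger_gap: 0.882
grip_force: 0.0
```

>>> {"fn": "drive_tool", "kwargs": {"deltas": [[2,3.3,0,0.1],[4,6.6,0,0.2],[6,9.9,0,0.3],[8,13.2,0,0.4],[10,16.5,0,0.5]]}}

```text
t: 1.43
position: [0.419, -0.3598, 0.2184]
tcp_rot: [0.0, 0.793, 0.609, -0.0]
contact_force: [1.0, 0.2, 0.5]
finger_gap: 0.878
grip_force: 0.0
```

>>> {"fn": "drive_tool", "kwargs": {"deltas": [[2.2,3.5,0,0.05],[4.4,7.0,0,0.05],[6.6,10.5,0,0.05],[8.8,14,0,0.05],[11,17.5,-1,0.05]]}}

```text
t: 1.85
position: [0.5297, -0.1855, 0.2098]
tcp_rot: [0.001, 0.779, 0.627, 0.001]
contact_force: [0.8, -0.2, -1.1]
finger_gap: 0.88
grip_force: 0.0
```

>>> {"fn": "drive_tool", "kwargs": {"deltas": [[-0.1,0,-2.5,0],[-0.1,0,-5,0],[-0.1,0,-7,0],[-0.1,0,-7.5,0],[-0.1,0,-7.5,0]]}}

```text
t: 2.27
position: [0.5261, -0.1868, 0.1321]
tcp_rot: [-0.001, 0.779, 0.627, -0.001]
contact_force: [0.3, 0.2, 0.5]
finger_gap: 0.876
grip_force: 0.0
```

```bash
python3 - <<'E'
from h import *
s=arm.sense();print(s['position'],s['q'],s['contact_force'])
d=arm.get_image('scene')
cv2.imwrite('pics/c3.png',cv2.resize(d['frame'][170:290,190:350,::-1],(800,600),interpolation=cv2.INTER_CUBIC))
E
```

```text
[ 0.52610931 -0.1868314   0.13207768] [ 0.45403558  0.52664762 -0.30545372  2.04349517  0.26621986  0.61121454
 -0.24689557] [0.33833326 0.21225127 0.47773351]
```

View pics/c3.png

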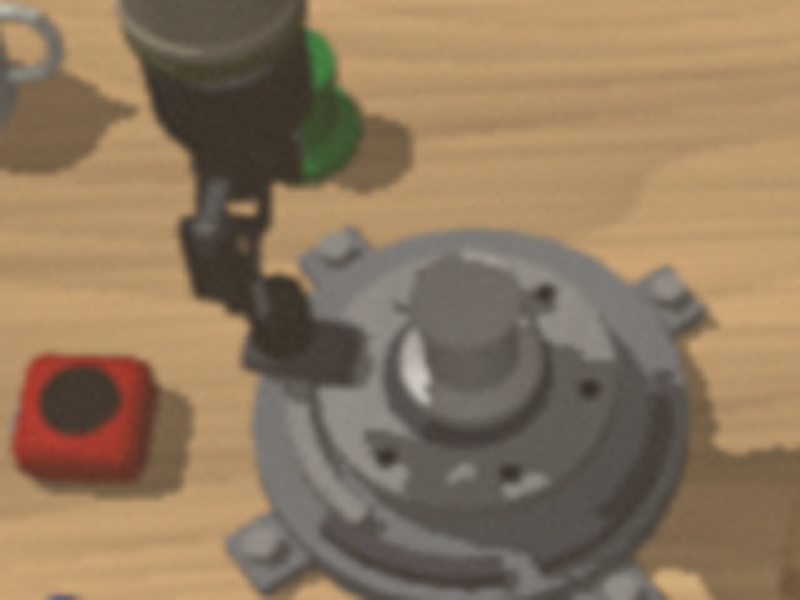

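The gripper hangs over the knob (crop (285,310)) with the fingers on either side along world x. It is clear of the housing and the tape.

>>> {"fn": "drive_tool", "kwargs": {"deltas": [[0.1,0,-0.8,0],[0.1,0,-1.6,0],[0.1,0,-2.4,0],[0.1,0,-2.4,0],[0.1,0,-2.4,0]]}}

```text
t: 2.73
position: [0.5275, -0.1871, 0.1088]
tcp_rot: [-0.0, 0.779, 0.627, -0.0]
contact_force: [0.5, -1.2, -0.4]
finger_gap: 0.878
grip_force: 0.0
```

>>> {"fn": "drive_tool", "kwargs": {"deltas": [[0,0,0,0],[0,0,0,0],[0,0,0,0],[0,0,0,0],[0,0,0,0]], "jaw": 2.8}}

```text
t: 3.15
position: [0.5279, -0.1871, 0.1094]
tcp_rot: [0.0, 0.779, 0.627, 0.0]
contact_force: [1.2, 0.2, 0.4]
finger_gap: 0.327
grip_force: 0.0
```

>>> {"fn": "drive_tool", "kwargs": {"deltas": [[0,0,0,0],[0,0,0,0],[0,0,0,0],[0,0,0,0],[0,0,0,0]]}}

```text
t: 3.57
position: [0.5278, -0.1871, 0.1092]
tcp_rot: [0.0, 0.779, 0.627, -0.0]
contact_force: [1.4, 0.1, -0.3]
finger_gap: 0.327
grip_force: 0.0
```

The gap reached 28 mm with no grip force, so the knob is not between the pads. I'll look again.

```bash
python3 - <<'E'
from h import *
a=arm.get_image('scene');b=arm.get_image('top')
A=cv2.resize(a['frame'][190:265,200:300],(400,300),interpolation=cv2.INTER_CUBIC)
B=cv2.resize(b['frame'][200:290,320:440],(400,300),interpolation=cv2.INTER_CUBIC)
cv2.imwrite('pics/c4.png',np.hstack([A,B])[:,:,::-1])
p=arm.sense()['position']
for d in(a,b): print(proj(d,p),proj(d,[.528,-.186,.114]),arm.find_in('scene' if d is a else 'top','knob_top'))
E
```

```text
[244.31855101 229.31657131] [244.5094411 228.3368289] [{'point': [246.0, 232.8], 'score': 0.64}, {'point': [213.4, 299.5], 'score': 0.59}]
[384.32094902 252.8337343 ] [384.18748535 252.59981775] []
```

View pics/c4.png

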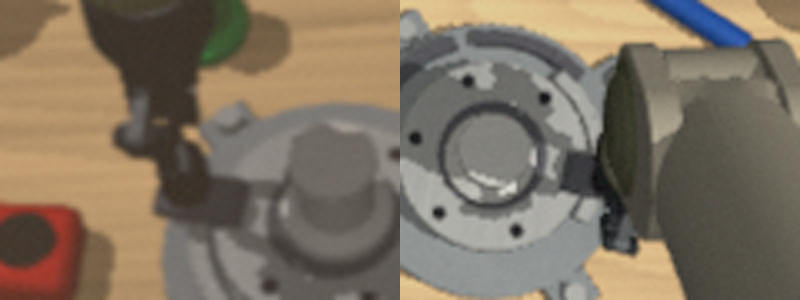

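```bash
python3 - <<'E'
from h import *
a=arm.get_image('scene');b=arm.get_image('top')
s=arm.sense();p=s['position'];y=np.array([.977,-.214,0]);x=np.array([.214,.977,0]);z=np.array([0,0,1])
for n,d,o,k in(('s',a,(200,190),4),('t',b,(320,200),400/120)):
    for m,v in(('tcp',p),('f-',p-.03*y),('f+',p+.03*y),('k-',p-.05*y+.03*z),('k+',p+.05*y+.03*z),('up.06',p+.06*z),('up.12',p+.12*z),('knobtop',[.528,-.186,.114]),('knobbot',[.528,-.186,.078])):
        print(n,m,((proj(d,v)-o)*k).round())
A=a['frame'][190:265,200:300].astype(float); A=np.clip(A*3,0,255).astype(np.uint8)
cv2.imwrite('pics/c5.png',cv2.resize(A,(800,600),interpolation=cv2.INTER_CUBIC)[:,:,::-1])
print(s['wrist_torque'],s['contact_force'],s['q'],arm.tip_extent)
E
```

```text
s tcp [177. 157.]
s f- [188. 120.]
s f+ [167. 196.]
s k- [189.  68.]
s k+ [153. 197.]
s up.06 [166. 105.]
s up.12 [153.  47.]
s knobtop [178. 153.]
s knobbot [185. 183.]
t tcp [214. 176.]
t f- [206. 212.]
t f+ [222. 140.]
t k- [206. 235.]
t k+ [234. 111.]
t up.06 [226. 169.]
t up.12 [239. 161.]
t knobtop [214. 175.]
t knobbot [207. 179.]
[0.00857461 0.03594033 0.03805303] [0.02774305 0.59745181 0.3698026 ] [ 0.43943436  0.55979948 -0.28752808  2.05904557  0.28746111  0.56015984
 -0.26652434] 0.022
```

View pics/c5.png

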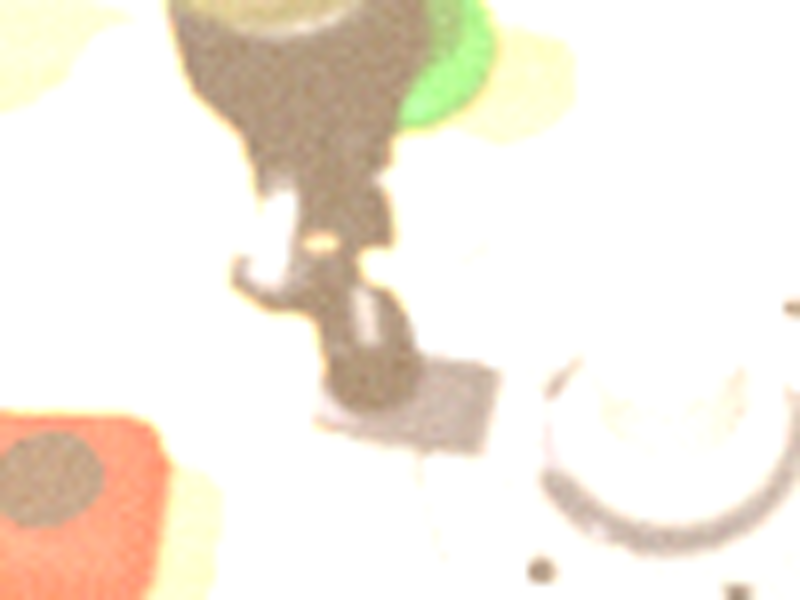

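```bash
python3 - <<'E'
from h import *
a=arm.get_image('scene');b=arm.get_image('top')
for z in(.192,.214,.27,.33,.4): print(z,proj(a,[.218,-.691,z]),proj(b,[.218,-.691,z]))
print(proj(a,[0,0,0]),proj(b,[0,0,0]))
s0=cv2.imread('pics/scene0.png')[50:125,0:80];t0=cv2.imread('pics/top0.png')[345:420,560:640]
t=cv2.cvtColor(np.array(b['frame']),cv2.COLOR_RGB2BGR)[215:290,350:430]
s=cv2.cvtColor(np.array(a['frame']),cv2.COLOR_RGB2BGR)[190:265,210:290]
f=lambda i:cv2.resize(np.clip(i*1.8,0,255).astype(np.uint8),(400,300),interpolation=cv2.INTER_CUBIC)
cv2.imwrite('pics/c6.png',np.vstack([np.hstack([f(s0),f(t0)]),np.hstack([f(s),f(t)])]))
E
```

```text
0.192 [ 57.95892993 127.32871312] [598.65752836 381.47902365]
0.214 [ 54.18962924 121.36972627] [604.60063752 383.35431331]
0.27 [ 44.06608212 105.36514371] [620.93284023 388.50777929]
0.33 [32.29071735 86.74915907] [640.63844681 394.72568969]
0.4 [17.16274621 62.83295063] [667.145194   403.08963313]
[305.56314193 114.35179079] [311.30849646 443.99843428]
```

View pics/c6.png

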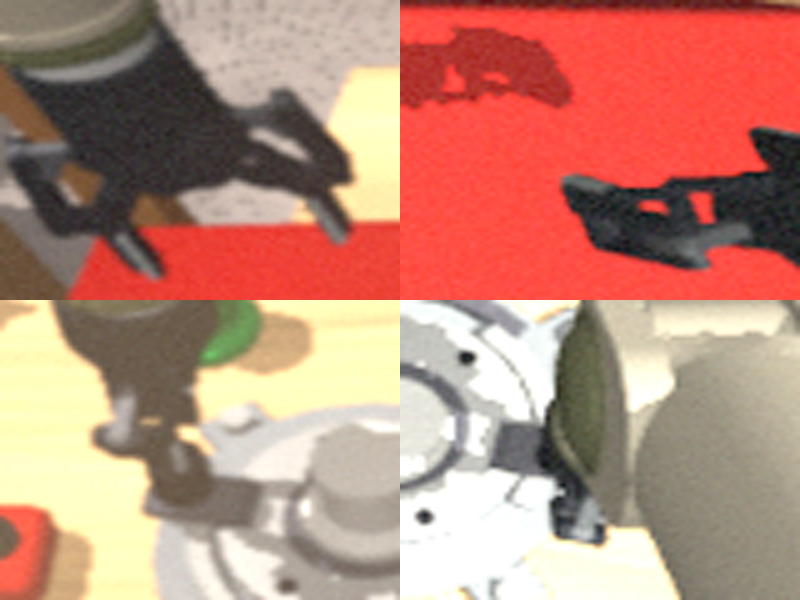

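```bash
cat >> h.py <<'E'
def tri(ds,ps):
    from scipy.optimize import least_squares
    r=least_squares(lambda X:np.concatenate([proj(d,X)-p for d,p in zip(ds,ps)]),[.5,-.2,.1]); return r.x.round(4),r.fun.round(1)
E
python3 - <<'E'
from h import *
D=[arm.get_image('scene'),arm.get_image('top')]
print(arm.sense()['position'])
print(tri(D,[(30,104),(620,398)]),tri(D,[(68,97.5),(594,381)]))
print(tri(D,[(30,104),(594,381)]),tri(D,[(68,97.5),(620,398)]))
for n,p in(('mean',((49,100.7),(607,389.5))),('knob',((245,228.5),(384.2,252.7)))):print(n,tri(D,p))
E
```

```text
[ 0.52779993 -0.18706438  0.10917003]
(array([ 0.1952, -0.7201,  0.2481]), array([ 8.9,  2.1,  7.7, -1. ])) (array([ 0.2411, -0.6062,  0.3121]), array([ 0.3,  0.1,  0.2, -0. ]))
(array([ 0.2402, -0.6666,  0.278 ]), array([20.2,  4.6, 17.8, -2.2])) (array([ 0.198 , -0.6561,  0.2852]), array([-11.2,  -2.5,  -9.6,   1.2]))
mean (array([ 0.2188, -0.6613,  0.2814]), array([ 4.6,  1. ,  4. , -0.5]))
knob (array([ 0.5278, -0.1855,  0.113 ]), array([-0.2, -0. , -0.3, -0. ]))
```

The jaws closed on nothing, and triangulating the start pictures puts the fingertips about 6 cm higher than reported. The knob itself checks out at z=0.113. I'll find the true tip height by touching the knob top gently with the near-closed fingers.

>>> {"fn": "drive_tool", "kwargs": {"deltas": [[0,0.1,-0.2,0],[0,0.1,-0.4,0],[0,0.1,-0.6,0],[0,0.1,-0.8,0],[0,0.1,-0.8,0]]}}

```text
t: 4.48
position: [0.5276, -0.186, 0.1006]
tcp_rot: [-0.0, 0.779, 0.627, -0.0]
contact_force: [0.6, 0.4, -0.1]
finger_gap: 0.327
grip_force: 0.0
```

>>> {"fn": "drive_tool", "kwargs": {"deltas": [[0,0,-0.2,0],[0,0,-0.4,0],[0,0,-0.6,0],[0,0,-0.8,0],[0,0,-0.8,0]]}}

```text
t: 4.9
position: [0.5299, -0.1864, 0.0958]
tcp_rot: [0.002, 0.779, 0.627, 0.001]
contact_force: [-4.8, 0.5, 28.6]
finger_gap: 0.328
grip_force: 14.3
```

```bash
python3 - <<'E'
from h import *
a=arm.get_image('scene')
s=a['frame'][200:248,215:279,::-1].astype(float)/255
s=(np.clip(s,0,1)**.5*255).astype(np.uint8)
cv2.imwrite('pics/c7.png',cv2.resize(s,(800,600),interpolation=cv2.INTER_CUBIC))
p=arm.sense()['position'];y=np.array([.977,-.214,0])
for b in(0,.04):
  for sg in(-1,1):
    for dz in(-.022,.03): print(b,sg,dz,((proj(a,p+sg*.016*y+np.array([0,0,b+dz]))-(215,200))*12.5).round())
E
```

```text
0 -1 -0.022 [406. 402.]
0 -1 0.03 [377. 267.]
0 1 -0.022 [372. 528.]
0 1 0.03 [342. 395.]
0.04 -1 -0.022 [384. 299.]
0.04 -1 0.03 [354. 155.]
0.04 1 -0.022 [349. 427.]
0.04 1 0.03 [317. 286.]
```

View pics/c7.png

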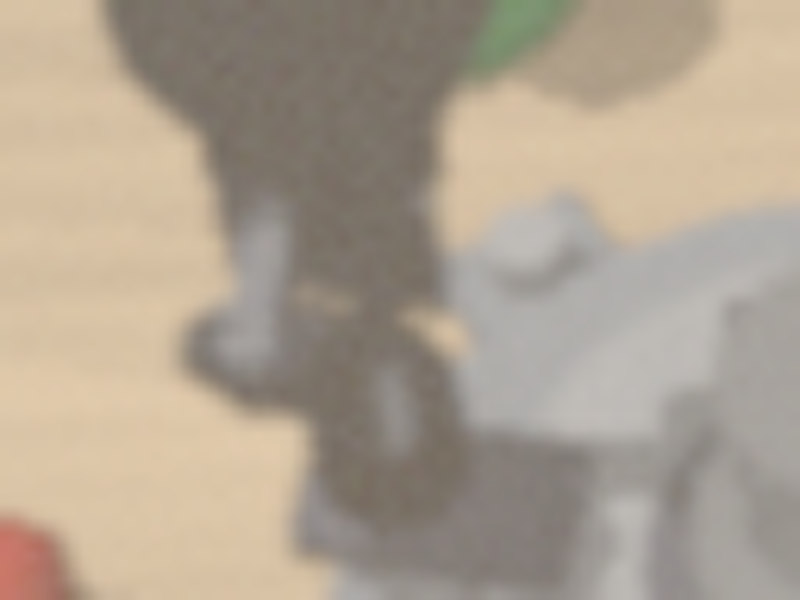

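The light strip near (395,400) is the front fingertip, and it sits at the knob top. So the touch at reported z≈0.097 was on the knob top (0.114), and the fingers really end about 40 mm higher than stated. I'll rise, open and descend further around the knob.

>>> {"fn": "drive_tool", "kwargs": {"deltas": [[0,0,1,0],[0,0,1.5,0],[0,0,1.5,0],[0,0,1.5,0],[0,0,1.5,0]], "jaw": 7}}

```text
t: 5.37
position: [0.5276, -0.1861, 0.1077]
tcp_rot: [-0.0, 0.779, 0.627, -0.0]
contact_force: [-0.1, 1.1, -0.6]
finger_gap: 0.819
grip_force: 0.0
```

>>> {"fn": "drive_tool", "kwargs": {"deltas": [[0,0,-0.5,0],[0,0,-1,0],[0,0,-1.5,0],[0,0,-2,0],[0,0,-2,0]]}}

```text
t: 5.78
position: [0.5271, -0.1858, 0.0867]
tcp_rot: [-0.001, 0.779, 0.627, -0.001]
contact_force: [-0.3, -0.2, 0.0]
finger_gap: 0.824
grip_force: 0.0
```

>>> {"fn": "drive_tool", "kwargs": {"deltas": [[0,0,-0.2,0],[0,0,-0.5,0],[0,0,-0.7,0],[0,0,-0.9,0],[0,0,-0.9,0]]}}

```text
t: 6.2
position: [0.5277, -0.186, 0.0789]
tcp_rot: [-0.0, 0.779, 0.627, -0.0]
contact_force: [0.2, -0.1, -0.8]
finger_gap: 0.821
grip_force: 0.0
```

>>> {"fn": "drive_tool", "kwargs": {"deltas": [[0,0,-0.3,0],[0,0,-0.6,0],[0,0,-0.6,0],[0,0,-0.6,0],[0,0,-0.6,0]]}}

```text
t: 6.62
position: [0.5278, -0.1861, 0.0732]
tcp_rot: [0.0, 0.779, 0.627, -0.0]
contact_force: [-1.0, 0.2, -0.0]
finger_gap: 0.822
grip_force: 0.0
```

>>> {"fn": "drive_tool", "kwargs": {"deltas": [[0,0,0,0],[0,0,0,0],[0,0,0,0],[0,0,0,0],[0,0,0,0]], "jaw": 2.8}}

```text
t: 7.03
position: [0.5293, -0.1865, 0.074]
tcp_rot: [0.001, 0.779, 0.627, 0.001]
contact_force: [2.6, -1.4, 5.8]
finger_gap: 0.38
grip_force: 59.0
```

Gripped at the knob's width with 59 N. Now I lift.

>>> {"fn": "drive_tool", "kwargs": {"deltas": [[0,0,0.4,0],[0,0,0.8,0],[0,0,1.2,0],[0,0,1.6,0],[0,0,1.6,0]]}}

```text
t: 7.45
position: [0.5286, -0.1863, 0.0891]
tcp_rot: [0.0, 0.779, 0.627, 0.001]
contact_force: [5.5, -1.1, -10.4]
finger_gap: 0.375
grip_force: 60.6
```

```bash
cat >> h.py <<'E'
C=np.array([.549,-.091]);R=.0985;T0=np.radians(-102.4)
def rows(a,bs):
    P=lambda f:100*R*np.array([np.cos(T0+f),np.sin(T0+f)])
    for b in bs: print((P(b)-P(a)).round(2),round(b-a,3))
    print()
E
python3 - <<'E'
from h import *
rows(0,[.04,.12,.2,.3,.4]);rows(.4,[.5,.6,.7,.8,.9]);rows(.9,[1,1.1,1.2,1.3,1.4]);rows(1.4,[1.48,1.56,1.64,1.7,1.7])
E
```

```text
[ 0.39 -0.08] 0.04
[ 1.17 -0.18] 0.12
[ 1.95 -0.23] 0.2
[ 2.94 -0.2 ] 0.3
[ 3.91 -0.06] 0.4

[0.96 0.23] 0.1
[1.89 0.55] 0.2
[2.78 0.96] 0.3
[3.63 1.46] 0.4
[4.42 2.05] 0.5

[0.73 0.66] 0.1
[1.39 1.39] 0.2
[1.98 2.18] 0.3
[2.48 3.03] 0.4
[2.9  3.92] 0.5

[0.27 0.74] 0.08
[0.48 1.5 ] 0.16
[0.62 2.27] 0.24
[0.69 2.86] 0.3
[0.69 2.86] 0.3
```

>>> {"fn": "drive_tool", "kwargs": {"deltas": [[0.4,-0.1,0,0.04],[1.2,-0.2,0,0.12],[1.95,-0.25,0,0.2],[2.95,-0.2,0,0.3],[3.9,-0.05,0,0.4]]}}

```text
t: 7.87
position: [0.567, -0.1874, 0.0883]
tcp_rot: [-0.0, 0.638, 0.77, -0.0]
contact_force: [4.2, -2.2, -11.4]
finger_gap: 0.378
grip_force: 60.6
```

>>> {"fn": "drive_tool", "kwargs": {"deltas": [[0.95,0.25,0,0.1],[1.9,0.55,0,0.2],[2.8,0.95,0,0.3],[3.65,1.45,0,0.4],[4.4,2.05,0,0.5]]}}

```text
t: 8.28
position: [0.6114, -0.1677, 0.088]
tcp_rot: [0.0, 0.428, 0.904, -0.0]
contact_force: [7.3, -5.5, -11.2]
finger_gap: 0.372
grip_force: 60.7
```

>>> {"fn": "drive_tool", "kwargs": {"deltas": [[0.75,0.65,0,0.1],[1.4,1.4,0,0.2],[2,2.2,0,0.3],[2.5,3.05,0,0.4],[2.9,3.9,0,0.5]]}}

```text
t: 8.7
position: [0.6408, -0.1287, 0.088]
tcp_rot: [0.001, 0.19, 0.982, -0.0]
contact_force: [7.9, -3.4, -11.0]
finger_gap: 0.373
grip_force: 60.7
```

>>> {"fn": "drive_tool", "kwargs": {"deltas": [[0.25,0.75,0,0.08],[0.45,1.5,0,0.16],[0.6,2.25,0,0.24],[0.65,2.65,-0.3,0.28],[0.65,2.65,-0.6,0.28]]}}

```text
t: 9.12
position: [0.648, -0.1009, 0.0833]
tcp_rot: [0.001, 0.051, 0.999, -0.0]
contact_force: [-1.9, -4.2, 29.5]
finger_gap: 0.378
grip_force: 65.1
```

```bash
python3 - <<'E'
from h import *
d=arm.get_image('scene');p=ray(d,(293.5,281.5),.042);v=p[:2]-C;print(p,np.hypot(*v),np.arctan2(v[1],v[0])-T0)
rows(1.68,[1.72,1.76,1.8,1.84,1.88]);rows(1.88,[1.92,1.96,2,2.04,2.08])
E
```

```text
[ 0.65303708 -0.06615745  0.042     ] 0.1069619815858571 2.0216135169184613
[0.03 0.39] 0.04
[0.05 0.79] 0.08
[0.06 1.18] 0.12
[0.04 1.57] 0.16
[0.01 1.97] 0.2

[-0.04  0.39] 0.04
[-0.1   0.78] 0.08
[-0.18  1.17] 0.12
[-0.27  1.55] 0.16
[-0.38  1.93] 0.2
```

The bolt now rides on the track (reported z 0.083, against 0.074 home). Both cameras put the notch at about 2.02 rad. I'll ease the pressing and slide on.

>>> {"fn": "drive_tool", "kwargs": {"deltas": [[0,0.4,0.2,0.04],[0.05,0.8,0.2,0.08],[0.05,1.2,0.2,0.12],[0.05,1.55,0.2,0.16],[0,1.95,0.2,0.2]]}}

```text
t: 9.58
position: [0.648, -0.0824, 0.0844]
tcp_rot: [0.001, -0.048, 0.999, -0.0]
contact_force: [10.5, -4.2, -11.1]
finger_gap: 0.378
grip_force: 60.9
```

>>> {"fn": "drive_tool", "kwargs": {"deltas": [[-0.05,0.2,0,0.02],[-0.05,0.4,0,0.04],[-0.05,0.6,0,0.06],[-0.1,0.8,0,0.08],[-0.1,0.8,0,0.08]]}}

```text
t: 10.0
position: [0.6468, -0.0741, 0.0844]
tcp_rot: [0.001, -0.088, 0.996, -0.0]
contact_force: [9.7, -2.9, -10.4]
finger_gap: 0.379
grip_force: 60.9
```

>>> {"fn": "drive_tool", "kwargs": {"deltas": [[0,0.1,-0.2,0.01],[0,0.2,-0.2,0.02],[-0.05,0.3,-0.2,0.03],[-0.05,0.4,-0.2,0.04],[-0.05,0.5,-0.2,0.05]]}}

```text
t: 10.42
position: [0.646, -0.0697, 0.0823]
tcp_rot: [0.001, -0.112, 0.994, -0.001]
contact_force: [7.9, -4.1, -9.0]
finger_gap: 0.379
grip_force: 61.1
```

Force stays upward-spring only and z follows, so the bolt seems to be over the notch. I'll lower it.

>>> {"fn": "drive_tool", "kwargs": {"deltas": [[0,0.05,-0.2,0.005],[0,0.1,-0.4,0.01],[0,0.1,-0.6,0.01],[0,0.1,-0.8,0.01],[0,0.1,-0.8,0.01]]}}

```text
t: 10.83
position: [0.6457, -0.0686, 0.0743]
tcp_rot: [0.0, -0.117, 0.993, -0.001]
contact_force: [8.0, -3.5, -8.1]
finger_gap: 0.374
grip_force: 61.5
```

Back at home height. Before release I'll test the lock with a small tangential push each way.

>>> {"fn": "drive_tool", "kwargs": {"deltas": [[0,0.3,-0.2,0.02],[-0.05,0.6,-0.2,0.05],[-0.05,0.6,-0.2,0.05],[-0.05,0.6,-0.2,0.05],[-0.05,0.6,-0.2,0.05]]}}

```text
t: 11.25
position: [0.645, -0.0681, 0.0738]
tcp_rot: [-0.0, -0.14, 0.99, -0.005]
contact_force: [2.9, -19.4, 10.2]
finger_gap: 0.373
grip_force: 63.8
```

>>> {"fn": "drive_tool", "kwargs": {"deltas": [[0,-0.3,0,-0.02],[0.05,-0.6,0,-0.05],[0.05,-0.6,0,-0.05],[0.05,-0.6,0,-0.05],[0.05,-0.6,0,-0.05]]}}

```text
t: 11.67
position: [0.6458, -0.0717, 0.0738]
tcp_rot: [0.0, -0.117, 0.993, -0.003]
contact_force: [3.8, -11.8, 7.0]
finger_gap: 0.375
grip_force: 63.4
```

It is locked and bottomed: a 6 mm command moved it 0.5 mm, with 19 N of reaction. Release and rise.

>>> {"fn": "drive_tool", "kwargs": {"deltas": [[0,0,0,0],[0,0,0,0],[0,0,0,0],[0,0,0,0],[0,0,0,0]], "jaw": 7}}

```text
t: 12.08
position: [0.6444, -0.0667, 0.0729]
tcp_rot: [-0.0, -0.117, 0.993, 0.0]
contact_force: [-0.0, -0.3, -0.4]
finger_gap: 0.82
grip_force: 0.0
```

>>> {"fn": "drive_tool", "kwargs": {"deltas": [[0,0,1.5,0],[0,0,4,0],[0,0,7,0],[0,0,10,0],[0,0,13,0]]}}

```text
t: 12.5
position: [0.6445, -0.0665, 0.2055]
tcp_rot: [-0.0, -0.117, 0.993, 0.0]
contact_force: [0.4, -0.6, -0.4]
finger_gap: 0.821
grip_force: 0.0
```

>>> {"fn": "drive_tool", "kwargs": {"deltas": [[-3,-1,0,0],[-6,-2,0,0],[-10,-3,0,0],[-14,-4,0,0],[-16,-5,0,0]]}}

```text
t: 12.92
position: [0.4799, -0.1172, 0.2036]
tcp_rot: [-0.002, -0.117, 0.993, -0.001]
contact_force: [-0.4, -0.7, -0.0]
finger_gap: 0.814
grip_force: 0.0
```

```bash
python3 - <<'E'
from h import *
a=arm.get_image('scene')
cv2.imwrite('pics/c8.png',cv2.resize(a['frame'][170:350,90:390,::-1],(800,480),interpolation=cv2.INTER_CUBIC))
f=2.02;k=np.r_[C+R*np.array([np.cos(T0+f),np.sin(T0+f)]),0]
for z in(.114,.124):print((proj(a,k+[0,0,z])-(90,170))*2.667)
E
```

```text
[537.74549824 254.72779817]
[537.37949216 249.53058851]
```

View pics/c8.png

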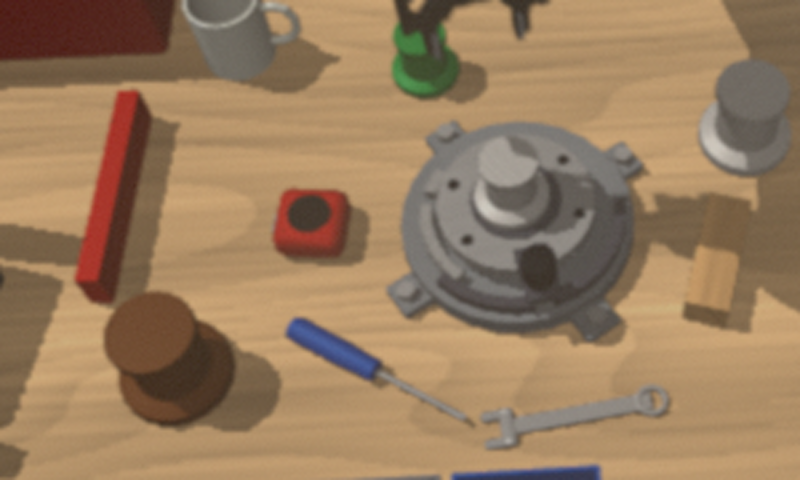

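The knob now stands at (538,257), matching home height (255) in the second notch. The housing is upright at mid-head (510,185), the bystanders are unmoved, and the gripper is clear.

```bash
python3 -c "
from h import *
print(arm.finish_job())"
```

```text
the job is handed in; nothing more can be done
None
```

The head is turned about 2.02 rad anticlockwise and locked in the second notch, with the plunger at its home height, the housing upright at mid-head and the bystanders unmoved in view; the job is handed in, but no verdict came back.

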